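# Bring the red-tipped slip bottle to the front of the glaze carousel and hold it there

### The arm

A 7-joint arm with a two-finger parallel gripper is mounted at the origin on a cart in front of the work surface, level with it; the furniture and walls round the work are solid. World frame = base frame: x ahead of the robot, y to its left, z up, the work surface at z = 0. Lengths are in mm, angles in rad, forces in N, time in s.
With the tool pointing down it reaches from about 400 to 875 mm from the base axis. Payload 4.4 kg.
Tool frame: the origin (TCP) lies where the fingers leave the gripper's body, on its centre line; the fingertips stand 73 mm ahead of it and the grasp point (between the pads) lies 54 mm ahead of it; z points along the fingers, y is the line along which they close (so a half turn about z gives the same grasp; the last joint's range is limited). The gripper opens to 85 mm and grips with 20 to 120 N. Pads are 22 mm wide; open, the fingers measure 114 mm over their backs; the gripper's body (76 mm by 85 mm) begins 54 mm behind the grasp point. The pads swing forward as they close: fully open they stand 13 mm farther back than shut.
Start: joints at [1.136, 0.628, 0.038, 1.517, -0.027, 0.996, -0.02], TCP at [234.348, -606.299, 303.913] pointing down, gripper open.
Joint ranges: [-3.06, 3.06], [-0.37, 2.12], [-1.25, 1.32], [0.18, 2.47], [-1.1, 4.24], [0.23, 1.98], [-2.94, 2.94]. Speed limits (rad/s): [2.57, 2.57, 3.14, 3.14, 3.14, 3.14, 3.14].

### API

Orientations are given as [roll, pitch, yaw] about the fixed x, y, z axes, in that order (R = Rz(yaw) Ry(pitch) Rx(roll)).
In Python, from cell import ctrl gives the robot as it stands.
- The arm moves only by the tool send_rows, never from a script. Its argument "rows" is a list that holds one entry, the list of rows, each a list of 6 numbers: the shift along the tool's x, y, z in cm, then the turn, a rotation vector about the tool's x, y, z in rad. In form: [[[tx, ty, tz, wx, wy, wz], ...]]. A call has 1 to 10 rows; each row is the pose to reach, as a shift and turn from the pose commanded when the call began, along the tool's axes at that moment; what a row does not reach only later rows make up. A row lasts 1/10 s, in which the tool goes at most 50 mm and 8.59 degrees, less where a joint would pass 70% of its speed; a pose out of reach is approached as far as the arm can. A call with a gripper value outside its range is refused whole. "grip" is the closure in counts, from 0 (fully open) to 255 (shut), set as the call begins (left out, the last holds). The fingers move at their own pace and stop on an object; the grip force is fixed at half the most. Time passes only in rows, so rows that repeat a pose let the fingers close. It gives the time, the measured TCP pose, the force, the opening and the grip force at its end, in the units of the state.
- ctrl.read_state(): the state, without advancing time (a new reading comes with each control period).
- ctrl.get_image(name): name is "scene" or "side" or "wrist"; returns a dict with "pixels" (400x640x3 uint8, red, green, blue), "fx", "fy", "cx", "cy" (pixels), "extrinsics" (4x4, takes a point from camera to world coordinates); the wrist camera has in their place "mount" (4x4, takes a point from camera to tool coordinates, whose origin is the TCP and whose axes are the flange's). Camera axes: x right, y up, looking along -z (the intrinsics and any distortion apply to the point x, -y, -z); pixel columns grow to the right and rows downward; lengths in mm; the calibration is good to about 2 mm. A picture is of the moment at which its call begins: read the wrist's pose just before it. There is no depth.
- ctrl.finish_job(): hands the job in; it is judged then, once.
The state is a dict: "clock": time; "qpos": joint angles; "qd": joint speeds; "tau": joint torques, N m; "eef_pos": TCP position; "tool_rot": TCP orientation; "force": force on the tool from outside, world axes, zero at the start; "torque": the same for the moment, N m; "width": finger opening in mm; "gripper_force": force on a finger pad.
Only numpy, scipy, OpenCV 4.12 (cv2) and the standard library are available. Lean on these libraries where they do the work, as an engineer would, in place of code of your own. Each camera call takes 0.05 s, during which the arm holds its last target. There are 200 camera calls.

### The job

Throw the brake lever of the carousel from the red notch into the middle notch, marked green, so that the turntable runs free, and leave it there. Then take the wooden bar handle on top and turn the turntable until the squeeze bottle with the red nozzle stands right behind the white arrow at the front of the base, without pushing on the bottles and pots, and leave the other things on the counter alone. Finish while still gripping the handle, holding the turntable still there so that I can get at the bottle.

Things in the scene. Friction and masses are not known exactly. Their poses are not given: they have to be found in the camera images.
- carousel: fixed wooden disc 224 mm across, 14 mm high. Origin under its centre on the counter, on the turntable's axis; z up; its front is its own -x side, where a tongue carries the white arrow (137 mm from the axis). At its right (-y) a fan-shaped plate 14 mm high carries the brake lever; a red, a green and a yellow strip, from front to back, mark its three notches.
- turntable: pale wooden disc, 250 mm across, top 36 mm above the counter, that turns endlessly either way about the carousel's vertical axis. Origin on the axis, 18 mm above the counter; z up. Its own -x axis points to the red-tipped bottle: with the bottle at the front its axes are parallel to the carousel's. With the brake off it has light friction (0.06 N m) and stays where it is left; braked it does not turn by hand.
- handle: dark wooden bar fixed on top of the turntable's steel column (14 mm thick, 18 mm at its head): 24 mm wide (own x), 110 mm long (own y), 24 mm high, edges rounded; origin at the centre of its underside, 170 mm above the counter (top 194 mm); axes as the turntable's. The bar lies across the direction to the red-tipped bottle.
- slip_bottle: the wanted bottle: white squeeze bottle with a red nozzle, 41 mm diameter, 112 mm high (its tip 148 mm above the counter), fixed in its seat on the turntable, its centre 84 mm from the axis; origin at the centre of its foot, 36 mm above the counter
- water_pot: speckled glazed pot, 68 mm diameter, 63 mm high, fixed in its seat on the turntable, its centre 84 mm from the axis; origin at the centre of its foot, 36 mm above the counter
- blue_jar: jar with a blue lid, 50 mm diameter, 75 mm high, fixed in its seat on the turntable, its centre 84 mm from the axis; origin at the centre of its foot, 36 mm above the counter
- slip_pot: squat pale pot, 67 mm diameter, 34 mm high, fixed in its seat on the turntable, its centre 84 mm from the axis; origin at the centre of its foot, 36 mm above the counter
- yellow_jar: jar with a yellow lid, 50 mm diameter, 75 mm high, fixed in its seat on the turntable, its centre 84 mm from the axis; origin at the centre of its foot, 36 mm above the counter
- brake_lever (a joint): angle of the brake lever about its vertical pivot, growing counter-clockwise seen from above: 0 in the red notch (brake on; starts here), 0.6 in the green notch (turntable free), 1.2 in the yellow notch (light drag). A sprung ball drops into each notch with about 0.02 rad of play; a few newtons at the knob lift it out; between notches the lever stays where it is left.
- lever_pivot (a point): on the pivot axis of the brake lever, 45 mm above the counter, 146.5 mm from the turntable's axis
- lever_knob (a point): middle height of the grip of the black upright knob at the lever's end: a vertical cylinder 22 mm across, gripped between 54 and 90 mm above the counter (top 94 mm, this point 72 mm), 95 mm from the pivot axis; the lever arm below it is 14 mm wide, its top 44 mm above the counter.
- green_notch (a point): middle of the green strip on the plate, 100 mm from the pivot axis, 15 mm above the counter: with the lever in the green notch the knob stands above it (5 mm nearer to the pivot)
- brayer: bystander: clear acrylic hand roller with wire grip, about 145 x 140 x 28 mm, lying to the left; origin at the centre of its underside
- masking_tape: bystander: roll of beige masking tape, 96 mm across, 25 mm high, lying to the left; origin at the centre of its underside
- texture_pad: bystander: small brown texture pad, 72 x 55 x 9 mm, lying to the right; origin at the centre of its underside
- clay_lump: bystander: pale lump of leather-hard clay, 36 x 52 x 20 mm, lying to the left; origin at the centre of its underside
- slate_rib: bystander: dark oval hardwood rib, 58 x 92 x 7 mm, lying to the right; origin at the centre of its underside
- green_bowl: bystander: green speckled bowl, 125 mm across, 69 mm high, standing to the left; origin at the centre of its underside
- loop_tool_a: bystander: loop tool with brown handle, 177 mm long, lying to the right; origin at the centre of its underside

How it is judged (in metres and radians):
On the way:
1. the brake lever lies in the green notch (value of joint brake_lever between 0.53 and 0.67 rad), for 0.3 s.
At the end, for the whole second after the job is handed in: The lever is in the green notch (within 0.07 rad), the red-tipped bottle is at the front within 10 mm sideways of the line from the axis to the white arrow, the turntable is still (under 0.1 rad/s), and the fingers hold the bar handle (contact force over 1.5 N) (all of step 1 and x of slip_bottle in the frame of carousel below -0.06 m and y of slip_bottle in the frame of carousel between -0.01 and 0.01 m and angular speed of turntable below 0.1 rad/s and contact force between the fingers and handle above 1.5 N); the arm keeps its last pose, push and grip.
It fails at once if the turntable is turned (bottle moved over 20 mm) while the lever is out of the green notch (not (value of joint brake_lever between 0.5 and 0.7 rad) and distance of slip_bottle from where it was at the start of the episode above 0.02 m).
It fails at once if a bottle or pot on the turntable is pushed (over 4 N) (contact force between any of the fingers, the arm and slip_bottle above 4 N or contact force between any of the fingers, the arm and water_pot above 4 N or contact force between any of the fingers, the arm and blue_jar above 4 N or contact force between any of the fingers, the arm and slip_pot above 4 N or contact force between any of the fingers, the arm and yellow_jar above 4 N).
It fails at once if another thing on the counter is moved by over 30 mm (distance of any of brayer, masking_tape, texture_pad, clay_lump, slate_rib, green_bowl, loop_tool_a from where it was at the start of the episode above 0.03 m).
It also fails if it takes over 72 s, if anything falls off the work surface, if the arm or the gripper's body presses on something with over 40 N, if the wrist force passes 120 N, or if a joint passes its speed limit or range.

## Working session

There is one attempt and no reset: what is moved stays moved. The work goes in short steps, Python scripts to look and compute and a tool call to move; the robot and the scene stay as the last step left them, time stands still between calls to the robot, and variables do not carry over. Pictures are saved under pics/ and viewed, at most 10 in all, crops included, and the job is handed in when it is done.

Besides the shell and the picture viewer there is one more tool, called after "Request:" as name(argument=value, ...) on one line, values as JSON. send_rows: Moves the arm, as the interface text tells. Its arguments: {"type":"object","properties":{"rows":{"type":"array","items":{"type":"array","items":{"type":"array","items":{"type":"number"}}}},"grip":{"type":"number"}},"required":["rows"]}

```bash
mkdir -p pics
cat > h.py <<'E'
import numpy as np, cv2
from scipy.spatial.transform import Rotation as R
from cell import ctrl
def cam(n):
    s=ctrl.read_state(); d=ctrl.get_image(n)
    if n=='wrist':
        T=np.eye(4);T[:3,:3]=R.from_euler('xyz',s['tool_rot']).as_matrix();T[:3,3]=s['eef_pos']
        d['extrinsics']=T@np.array(d['mount'])
    return d
def ray(d,u,v):
    E=np.array(d['extrinsics']); r=E[:3,:3]@np.array([(u-d['cx'])/d['fx'],-(v-d['cy'])/d['fy'],-1]); return E[:3,3],r
def onz(d,u,v,z):
    o,r=ray(d,u,v); return o+r*(z-o[2])/r[2]
def proj(d,p):
    E=np.array(d['extrinsics']); c=E[:3,:3].T@(np.array(p)-E[:3,3]); return d['cx']+d['fx']*c[0]/-c[2], d['cy']-d['fy']*c[1]/-c[2]
def save(d,n): cv2.imwrite('pics/'+n,cv2.cvtColor(d['pixels'],cv2.COLOR_RGB2BGR))
E
python3 - <<'E'
from h import *
import pickle
D={}
for n in('scene','side','wrist'):
    D[n]=cam(n); save(D[n],n+'0.png'); print(n,{k:np.round(v,2).tolist() if not isinstance(v,(str,)) else v for k,v in D[n].items() if k!='pixels'})
pickle.dump(D,open('D0.pkl','wb'))
print(ctrl.read_state())
E
```

```text
scene {'fx': 376.47, 'fy': 376.47, 'cx': 322.22, 'cy': 198.94, 'extrinsics': [[-0.79, 0.45, -0.41, -168.89], [-0.61, -0.59, 0.52, 890.7], [-0.01, 0.67, 0.75, 1269.4], [0.0, 0.0, 0.0, 1.0]]}
side {'fx': 471.47, 'fy': 471.47, 'cx': 319.77, 'cy': 191.73, 'extrinsics': [[0.86, 0.25, -0.45, -310.51], [-0.52, 0.39, -0.76, -1303.3], [-0.02, 0.89, 0.46, 945.37], [0.0, 0.0, 0.0, 1.0]]}
wrist {'fx': 303.0, 'fy': 303.0, 'cx': 317.18, 'cy': 205.48, 'mount': [[0.0, 0.95, 0.31, 78.62], [1.0, -0.0, -0.0, 0.09], [-0.0, 0.31, -0.95, -70.71], [0.0, 0.0, 0.0, 1.0]], 'extrinsics': [[0.36, 0.89, 0.29, 307.62], [-0.93, 0.34, 0.11, -577.74], [-0.0, -0.31, 0.95, 373.81], [0.0, 0.0, 0.0, 1.0]]}
{'clock': 0.15, 'qpos': array([ 1.13620838,  0.62914415,  0.03848128,  1.51811162, -0.02701794,
        0.99628749, -0.02006146]), 'qd': array([ 0.00047305, -0.00192935, -0.00136245, -0.00403683,  0.00045429,
        0.00051515,  0.00143163]), 'tau': array([ 1.53453504e-03, -5.63804626e+01,  1.22773267e+00, -1.93652594e+01,
        1.11096050e-02,  7.43849465e-03,  3.50957680e-05]), 'eef_pos': array([ 234.20692777, -605.96068928,  303.20259217]), 'tool_rot': array([-3.14016077e+00,  1.08961724e-05,  3.68690734e-01]), 'force': array([ 0.18913102, -0.84179822, -0.51734238]), 'torque': array([ 0.04331505, -0.00110508,  0.03177181]), 'gripper_force': 0.0, 'width': 85.3984841890345}
```

View pics/scene0.png

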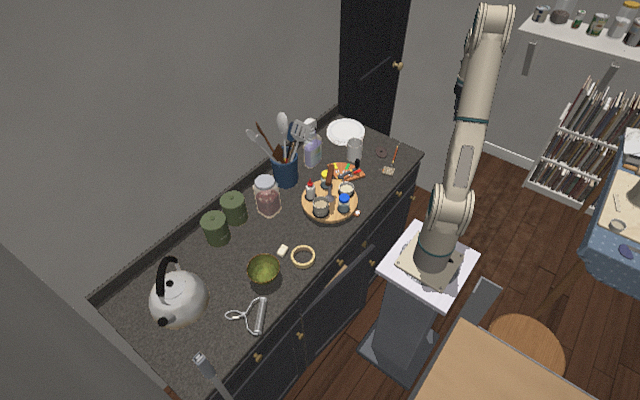

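View pics/side0.png

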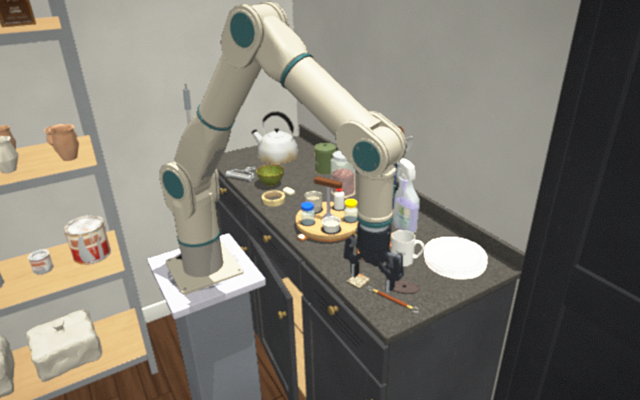

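The scene view shows the turntable near (330,200), the arrow near (358,212), and the lever plate near (345,172). I'll zoom in on it.

Run:
```python
from h import *
import pickle
D=pickle.load(open('D0.pkl','rb'))
d=D['scene']
c=cv2.imread('pics/scene0.png')[140:240,285:415]
cv2.imwrite('pics/c0.png',cv2.resize(c,None,fx=6,fy=6,interpolation=cv2.INTER_CUBIC))
for n,u,v,z in[('disc',330,200,36),('arrow',358,212,14),('plate',345,172,14),('bowl',265,268,30),('tape',303,257,20)]: print(n,onz(d,u,v,z).round())
```

```text
disc [482.   8.  36.]
arrow [355. -26.  14.]
plate [ 544. -194.   14.]
bowl [473. 430.  30.]
tape [394. 299.  20.]
```

View pics/c0.png

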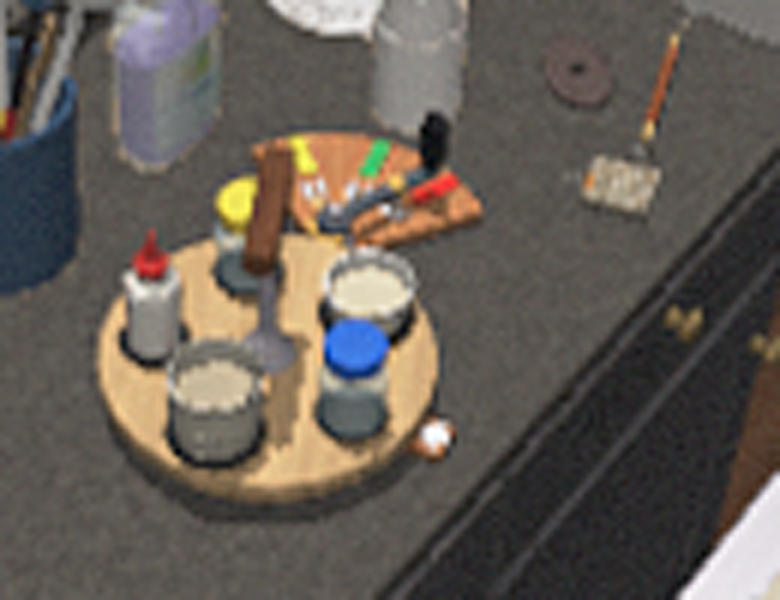

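View pics/wrist0.png

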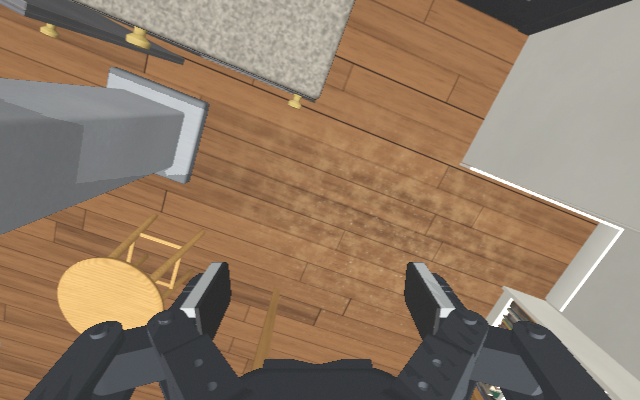

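The crop shows the arrow at (435,438), the knob top at (433,118), the green strip at (376,158), the column base at (270,352) and the red tip at (151,235), all in 6x crop pixels. The lever is on the right.

Run:
```python
from h import *
import pickle
d=pickle.load(open('D0.pkl','rb'))['scene']
for n,u,v,z in[('col',270,352,38),('arrow',435,438,14),('knobtop',433,118,94),('green',376,158,15),('red',435,187,15),('yellow',302,152,15),('tip',151,235,148),('bar',277,152,194),('barnear',264,240,194),('cup?',420,10,90),('cupbase',415,110,0),('spraybase',150,155,0),('spraytop',190,0,100),('pothandleTop',270,205,194)]:
    print(n,onz(d,285+u/6,140+v/6,z).round())
```

```text
col [485.   3.  38.]
arrow [353. -20.  14.]
knobtop [ 501. -226.   94.]
green [ 556. -233.   15.]
red [ 499. -234.   15.]
yellow [ 607. -203.   15.]
tip [559.  45. 148.]
bar [510. -36. 194.]
barnear [466.  38. 194.]
cup? [ 585. -330.   90.]
cupbase [ 572. -314.    0.]
spraybase [ 713. -138.    0.]
spraytop [ 733. -218.  100.]
pothandleTop [483.   9. 194.]
```

```bash
cat >> h.py <<'E'
def mv(p,yaw,rp=(np.pi,0)):
    "shift (cm) and turn in tool axes from the present pose to TCP p, tool down with yaw"
    s=ctrl.read_state(); A=R.from_euler('xyz',s['tool_rot']); B=R.from_euler('xyz',[rp[0],rp[1],yaw])
    print('t',(A.inv().apply(np.array(p)-s['eef_pos'])/10).round(2),'w',(A.inv()*B).as_rotvec().round(3))
E
python3 -c "
from h import *
mv([430,-150,420],0)"
```

```text
t [ 34.7  -35.49 -11.63] w [-0.001  0.     0.369]
```

Request:
send_rows(rows=[[[3,-3,-3,0,0,0.04],[7,-7,-6,0,0,0.08],[10.5,-10.5,-9,0,0,0.12],[14,-14,-11.6,0,0,0.16],[17.5,-17.5,-11.6,0,0,0.2],[21,-21,-11.6,0,0,0.24],[24.5,-24.5,-11.6,0,0,0.28],[28,-28,-11.6,0,0,0.32],[31.5,-32,-11.6,0,0,0.369],[34.7,-35.5,-11.6,0,0,0.369]]])

```text
clock: 1.15
eef_pos: [421.0, -172.0, 420.0]
tool_rot: [3.141, -0.0, -0.001]
force: [0.6, -0.2, -0.3]
width: 85.3
gripper_force: 0.0
```

Request:
send_rows(rows=[[[0,0,0,0,0,0],[0,0,0,0,0,0],[0,0,0,0,0,0],[0,0,0,0,0,0],[0,0,0,0,0,0]]])

```text
clock: 1.65
eef_pos: [420.2, -175.2, 419.8]
tool_rot: [3.141, 0.0, -0.003]
force: [0.1, -0.8, -0.4]
width: 85.2
gripper_force: 0.0
```

Run:
```python
from h import *
import pickle
d=cam('wrist'); save(d,'w1.png'); pickle.dump(d,open('w1.pkl','wb'))
s=ctrl.read_state(); print(s['eef_pos'],s['tool_rot'],s['qpos'].round(2))
for p in [(484,4,38),(353,-20,14),(501,-226,94),(556,-233,15),(559,45,148)]: print(np.round(proj(d,p)))
```

```text
[ 420.32428773 -174.9946689   419.81798562] [ 3.14150145e+00  2.10576597e-04 -2.56977349e-03] [ 0.35  0.22 -0.02  1.86  0.01  1.07 -1.25]
[192. 118.]
[223. 200.]
[357. 105.]
[357.  65.]
[99. 45.]
```

View pics/w1.png

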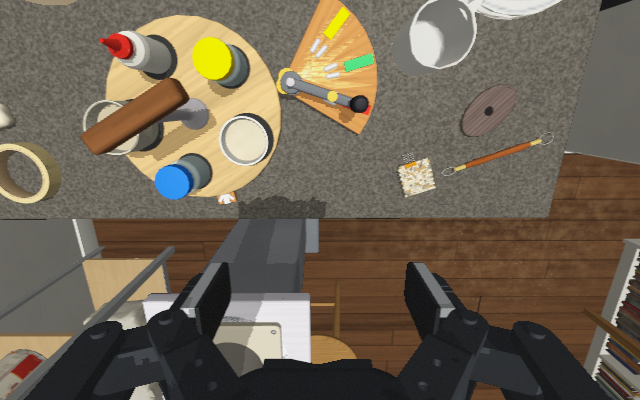

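The wrist view shows the arrow at (227,198), knob top at (359,104), pivot at (288,82), green strip at (359,63), red tip near (106,44), mug at (440,35), and the pad and tools well clear on the right.

Run:
```python
from h import *
import pickle
d=pickle.load(open('w1.pkl','rb')); im=d['pixels']; hsv=cv2.cvtColor(im,cv2.COLOR_RGB2HSV)
# pale disc
m=cv2.inRange(hsv,(10,50,120),(28,180,255)); m[:, 281:]=0; m[212:]=0;m[:,:100]=0
m=cv2.morphologyEx(m,cv2.MORPH_OPEN,np.ones((3,3)))
c=max(cv2.findContours(m,0,1)[0],key=cv2.contourArea); h=cv2.convexHull(c)[:,0]
P=np.array([onz(d,u,v,36)[:2] for u,v in h])
b=np.linalg.lstsq(np.c_[2*P,np.ones(len(P))],(P**2).sum(1),rcond=None)[0]; r=np.sqrt(b[2]+b[:2]@b[:2])
print('disc',b[:2].round(1),r.round(1),np.abs(np.hypot(*(P-b[:2]).T)-r).max().round(1))
def blob(lo,hi,box,z,n):
    m=cv2.inRange(hsv,lo,hi); M=np.zeros_like(m); x0,y0,x1,y1=box; M[y0:y1,x0:x1]=m[y0:y1,x0:x1]
    k,_,st,ce=cv2.connectedComponentsWithStats(M); i=1+st[1:,4].argmax(); print(n,ce[i].round(1),st[i],onz(d,*ce[i],z).round(1)); return onz(d,*ce[i],z)
w=blob((0,0,170),(180,50,255),(215,188,242,212),14,'arrow')
g=blob((60,80,80),(85,255,255),(320,40,400,80),15,'green')
y=blob((22,150,120),(34,255,255),(322,2,355,40),15,'yellowstrip')
k=blob((0,0,0),(180,255,45),(345,92,372,115),94,'knob')
t=blob((0,150,100),(6,255,255),(95,25,118,60),140,'tip')
bl=blob((105,150,80),(120,255,255),(140,150,200,205),111,'blue')
ye=blob((22,150,120),(34,255,255),(180,30,240,85),111,'yellow')
br=blob((4,100,40),(14,220,160),(78,70,192,160),194,'bar')
p=onz(d,287,82,45); print('pivot',p.round(1),np.hypot(*(p-k)[:2]),np.hypot(*(p-g)[:2]),np.hypot(*(p[:2]-b[:2])))
f=w[:2]-b[:2]; print('front',np.hypot(*f),np.degrees(np.arctan2(*f[::-1])))
for n,q in(('tip',t),('blue',bl),('yel',ye)): q=q[:2]-b[:2]; print(n,np.hypot(*q).round(1),np.degrees(np.arctan2(*q[::-1])).round(1))
m=cv2.inRange(hsv,(4,100,40),(14,220,160)); M=np.zeros_like(m); M[70:160,78:192]=m[70:160,78:192]
c=max(cv2.findContours(M,0,1)[0],key=cv2.contourArea);R_=cv2.boxPoints(cv2.minAreaRect(c)); print(R_.round(),[onz(d,*q,194).round() for q in R_])
```

```text
disc [ 4.899e+02 -2.000e-01] 125.0 11.2
arrow [225.6 198.2] [218 194  16  10 103] [356.7 -25.3  14. ]
green [358.5  62.1] [344  54  30  18 289] [ 559.6 -235.3   15. ]
yellowstrip [336.4  22.7] [323   7  28  33 376] [ 609.2 -202.8   15. ]
knob [356.4 103.9] [350  96  18  16 120] [ 502.3 -224.6   94. ]
tip [111.3  43.4] [ 99  33  19  24 248] [561.9  37.1 140. ]
blue [184.6 176.1] [166 164  27  34 196] [415.3  -6.5 111. ]
yellow [212.1  58. ] [ 192   37   42   44 1368] [552.  -56.6 111. ]
bar [135.  116.1] [  81   78  108   77 3358] [491.1  -4.9 194. ]
pivot [ 531.3 -134.9   45. ] 94.31838491723369 104.29980962965287 140.89726694173805
front 135.4626592351812 -169.3232345438848
tip 81.1 27.4
blue 74.9 -175.2
yel 84.0 -42.2
[[ 78. 135.]
 [173.  73.]
 [190.  99.]
 [ 96. 161.]] [array([474.,  52., 194.]), array([529., -46., 194.]), array([506., -59., 194.]), array([449.,  41., 194.])]
```

```bash
python3 -c "
from h import *
mv([502,-227,230],0);mv([502,-227,126],0)"
```

```text
t [ 8.18  5.18 18.98] w [ 0.     0.    -0.003]
t [ 8.19  5.18 29.38] w [ 0.     0.    -0.003]
```

Request:
send_rows(grip=110, rows=[[[2,1.3,3,0,0,0],[4,2.6,7,0,0,0],[6,3.9,11,0,0,0],[8.2,5.2,15,0,0,0],[8.2,5.2,19,0,0,0],[8.2,5.2,19,0,0,0],[8.2,5.2,19,0,0,0],[8.2,5.2,19,0,0,0]]])

```text
clock: 2.5
eef_pos: [503.5, -226.5, 232.1]
tool_rot: [3.14, -0.003, -0.001]
force: [-0.0, 0.6, 0.0]
width: 48.2
gripper_force: 0.0
```

Run:
```python
from h import *
d=cam('wrist'); save(d,'w2.png')
mv([502,-227,126],0); print(proj(d,[502,-227,94]),proj(d,[502,-227,54]))
```

```text
t [-0.21  0.04 10.64] w [ 0.002 -0.004 -0.   ]
(np.float64(316.9608966943861), np.float64(221.9151221137127)) (np.float64(316.9217682110721), np.float64(205.33109677285944))
```

View pics/w2.png

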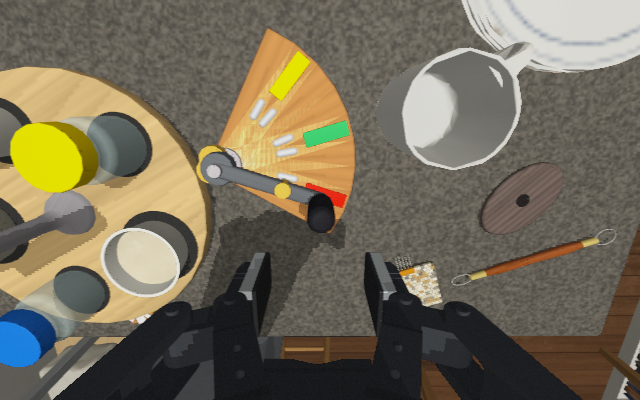

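The knob top is at (321,217), about 3 mm from the prediction, so I'll correct for that and go down.

Request:
send_rows(rows=[[[0.1,0.25,3,0,0,0],[0.1,0.25,6,0,0,0],[0.1,0.25,9,0,0,0],[0.1,0.25,10.6,0,0,0],[0.1,0.25,10.6,0,0,0],[0.1,0.25,10.6,0,0,0]]])

```text
clock: 3.15
eef_pos: [504.7, -228.8, 125.6]
tool_rot: [3.141, -0.003, -0.0]
force: [-0.2, -0.5, 0.2]
width: 48.8
gripper_force: 0.0
```

Request:
send_rows(grip=255, rows=[[[0,0,0,0,0,0],[0,0,0,0,0,0],[0,0,0,0,0,0],[0,0,0,0,0,0],[0,0,0,0,0,0],[0,0,0,0,0,0]]])

```text
clock: 3.75
eef_pos: [504.7, -229.4, 125.6]
tool_rot: [3.14, -0.003, -0.001]
force: [-0.8, -0.4, 6.7]
width: 20.5
gripper_force: 58.3
```

Request:
send_rows(rows=[[[0.7,0.17,0,0,0,-0.075],[1.4,0.3,0,0,0,-0.15],[2.1,0.39,0,0,0,-0.225],[2.8,0.42,0,0,0,-0.3],[3.5,0.39,0,0,0,-0.375],[4.2,0.3,0,0,0,-0.45],[4.9,0.17,0,0,0,-0.525],[5.6,0,0,0,0,-0.6],[5.6,0,0,0,0,-0.6],[5.6,0,0,0,0,-0.6]]])

```text
clock: 4.75
eef_pos: [560.9, -228.8, 125.7]
tool_rot: [3.139, -0.002, 0.6]
force: [-0.4, 0.7, 5.6]
width: 20.6
gripper_force: 59.1
```

Run:
```python
from h import *
d=cam('wrist'); save(d,'w3.png'); print(ctrl.read_state()['force'])
```

```text
[-0.30497877  1.24240845  5.83311278]
```

View pics/w3.png

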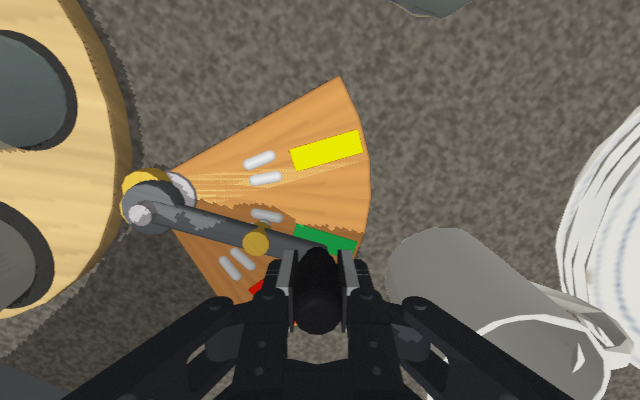

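The knob is held over the green strip with about zero side force. I'll release it, rise, and check the lever angle.

Request:
send_rows(grip=140, rows=[[[0,0,0,0,0,0],[0,0,0,0,0,0],[0,0,0,0,0,0],[0,0,-3,0,0,0],[0,0,-7,0,0,0],[0,0,-11,0,0,0],[0,0,-15,0,0,0],[0,0,-20,0,0,0],[0,0,-20,0,0,0],[0,0,-20,0,0,0]]])

```text
clock: 5.8
eef_pos: [560.0, -228.6, 325.2]
tool_rot: [3.139, -0.001, 0.6]
force: [-0.2, 0.4, -0.3]
width: 38.5
gripper_force: 0.0
```

Run:
```python
from h import *
d=cam('wrist'); save(d,'w4.png'); import pickle; pickle.dump(d,open('w4.pkl','wb'))
im=cv2.imread('pics/w4.png'); hsv=cv2.cvtColor(im,cv2.COLOR_BGR2HSV)
m=cv2.inRange(hsv,(60,80,80),(85,255,255));mm=cv2.moments(m,True); print('green',mm['m00'],onz(d,mm['m10']/mm['m00'],mm['m01']/mm['m00'],15), proj(d,[559,-229,94]))
mv([490,-1,330],-1.05); mv([490,-1,236],-1.05)
```

```text
green 159.0 [ 563.08098866 -241.00342978   15.        ] (np.float64(316.3403667141111), np.float64(188.5477496944833))
t [  7.12 -22.68  -0.64] w [0.00e+00 1.00e-03 1.65e+00]
t [  7.13 -22.68   8.76] w [0.00e+00 1.00e-03 1.65e+00]
```

View pics/w4.png

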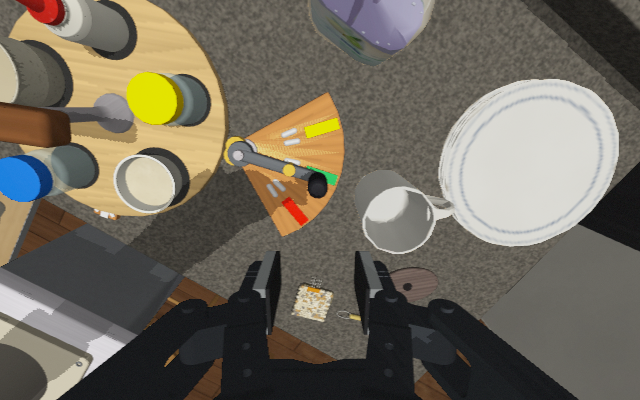

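The knob top is at (317,184), pivot at (237,152), red strip at (295,212) and yellow strip at (323,128). I'll work out the lever angle.

Run:
```python
from h import *
import pickle
d=pickle.load(open('w4.pkl','rb')); hsv=cv2.cvtColor(d['pixels'],cv2.COLOR_RGB2HSV)
def cen(m,x0,y0,x1,y1,z):
    M=np.zeros_like(m);M[y0:y1,x0:x1]=m[y0:y1,x0:x1];a=cv2.moments(M,True);return onz(d,a['m10']/a['m00'],a['m01']/a['m00'],z)
r=cen(cv2.inRange(hsv,(0,200,120),(5,255,255)),275,190,315,232,15)
y=cen(cv2.inRange(hsv,(22,150,120),(34,255,255)),300,112,345,140,15)
k=onz(d,318,180,94)
# pivot from strips: 100 mm from both, 1.2 rad apart
c=(r+y)/2; e=(y-r)[:2]; L=np.hypot(*e); n=np.array([-e[1],e[0]])/L; p=c[:2]+n*100*np.cos(.6)
ang=lambda q:np.arctan2(q[1]-p[1],q[0]-p[0])
print(r,y,L,200*np.sin(.6),p,ang(y)-ang(r),ang(k)-ang(r),np.hypot(*(k[:2]-p)))
for v in(178,182,186):
  k=onz(d,317.5,v,94);print(v,k,ang(k)-ang(r))
```

```text
[ 500.49946102 -233.90595132   15.        ] [ 608.77830471 -202.5722155    15.        ] 112.72138657598411 112.92849467900707 [ 531.69660997 -138.95831092] 1.1982896634299087 0.7093521533048794 93.44822276611956
178 [ 568.81925336 -223.72432891   94.        ] 0.7302411796771164
182 [ 565.37444188 -226.08247379   94.        ] 0.6863172906819659
186 [ 561.90075241 -228.46038709   94.        ] 0.6429270600812671
```

Run:
```python
from h import *
import pickle
d=pickle.load(open('w4.pkl','rb')); g=d['pixels'].max(2)[165:205,300:335]
cv2.imwrite('pics/k.png',cv2.resize(np.clip(cv2.cvtColor(d['pixels'],cv2.COLOR_RGB2BGR)[140:215,220:345].astype(int)*2,0,255).astype(np.uint8),None,fx=6,fy=6,interpolation=cv2.INTER_CUBIC))
m=(g<45).astype(np.uint8); k,_,st,ce=cv2.connectedComponentsWithStats(m); i=1+st[1:,4].argmax(); print(st[i],ce[i]+[300,165])
q=[559,-229]
for z in(54,94): print(proj(d,q+[z]))
```

```text
[  8   7  19  26 298] [316.83221477 183.88590604]
(np.float64(316.33457796745296), np.float64(179.70735025412517))
(np.float64(316.3403667141111), np.float64(188.5477496944833))
```

View pics/k.png

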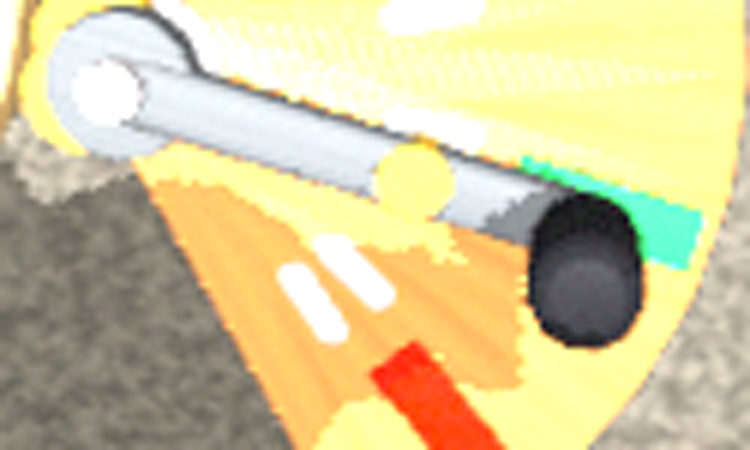

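The knob top at (317.5,188) matches the green-notch pose (559,−229), and the lever is parallel to the green strip. Next is the handle.

Request:
send_rows(grip=80, rows=[[[0.7,-2.3,-0.5,0,0,0.14],[1.4,-4.6,-0.5,0,0,0.28],[2.1,-6.9,-0.5,0,0,0.42],[2.8,-9.2,-0.5,0,0,0.56],[3.5,-11.5,-0.5,0,0,0.7],[4.2,-13.8,-0.5,0,0,0.84],[4.9,-16.1,-0.5,0,0,0.98],[5.6,-18.4,-0.5,0,0,1.12],[6.3,-20.7,-0.5,0,0,1.26],[7.1,-22.7,-0.5,0,0,1.4]]])

```text
clock: 6.85
eef_pos: [488.6, -0.0, 327.0]
tool_rot: [3.138, 0.003, -0.806]
force: [0.1, 0.1, -0.2]
width: 58.8
gripper_force: 0.0
```

Request:
send_rows(rows=[[[0,0,0,0,0,0.13],[0,0,0,0,0,0.25],[0,0,0,0,0,0.25],[0,0,0,0,0,0.25],[0,0,0,0,0,0.25]]])

```text
clock: 7.35
eef_pos: [489.9, -1.2, 328.2]
tool_rot: [3.14, 0.001, -1.049]
force: [0.8, -0.9, 0.1]
width: 58.4
gripper_force: 0.0
```

Run:
```python
from h import *
s=ctrl.read_state(); print(s['eef_pos'],s['tool_rot'],s['qpos'].round(2))
d=cam('wrist'); save(d,'w5.png'); hsv=cv2.cvtColor(d['pixels'],cv2.COLOR_RGB2HSV)
m=cv2.inRange(hsv,(4,100,40),(14,220,170)); m=cv2.morphologyEx(m,cv2.MORPH_OPEN,np.ones((5,5)))
cs=sorted(cv2.findContours(m,0,1)[0],key=cv2.contourArea)[-2:]
for c in cs:
    b=cv2.boxPoints(cv2.minAreaRect(c)); W=np.array([onz(d,*q,194)[:2] for q in b]); print(cv2.contourArea(c),b.round().tolist(),W.round(1).tolist(),W.mean(0))
    e=[W[1]-W[0],W[2]-W[1]]; print([(np.hypot(*x).round(1),np.degrees(np.arctan2(x[1],x[0])).round(1)) for x in e])
mv([490,-1,240],-1.05)
```

```text
[489.90527989  -1.19053064 328.22873116] [ 3.14024104e+00  5.65662754e-04 -1.04854577e+00] [-0.17  0.37  0.16  1.92 -0.08  0.85 -2.59]
4236.5 [[293.0, 287.0], [303.0, 145.0], [336.0, 147.0], [326.0, 289.0]] [[478.7, 54.4], [524.9, -45.0], [505.0, -54.7], [455.2, 43.3]] [ 4.90949169e+02 -4.78917534e-01]
[(np.float64(109.6), np.float64(-65.0)), (np.float64(22.2), np.float64(-154.1))]
21432.5 [[472.0, 0.0], [639.0, 0.0], [639.0, 202.0], [472.0, 202.0]] [[480.0, -166.8], [395.6, -215.5], [298.8, -128.9], [401.5, -69.7]] [ 393.98653936 -145.22329014]
[(np.float64(97.4), np.float64(-150.0)), (np.float64(129.9), np.float64(138.2))]
t [-0.01 -0.02  8.84] w [0.001 0.    0.001]
```

View pics/w5.png

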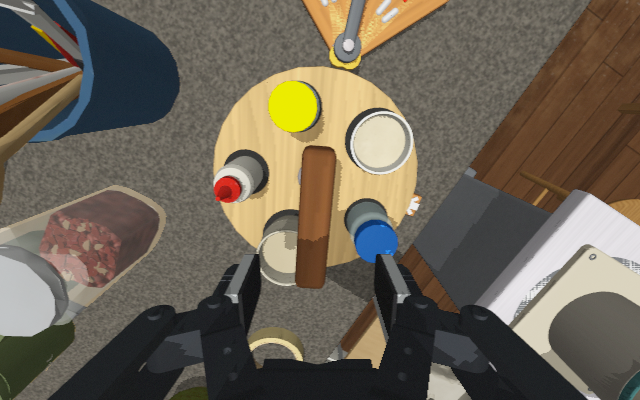

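The bar is centred at (491,−0.5), pointing at −64°. I'll descend, grip it and check.

Request:
send_rows(rows=[[[0.05,-0.1,2,0,0,0.06],[0.05,-0.1,4.5,0,0,0.06],[0.05,-0.1,7,0,0,0.06],[0.05,-0.1,9.2,0,0,0.06],[0.05,-0.1,9.2,0,0,0.06],[0.05,-0.1,9.2,0,0,0.06],[0.05,-0.1,9.2,0,0,0.06]]])

```text
clock: 8.1
eef_pos: [492.1, -1.1, 238.0]
tool_rot: [-3.14, -0.001, -1.11]
force: [-0.0, 0.9, 0.7]
width: 58.6
gripper_force: 0.0
```

Request:
send_rows(grip=255, rows=[[[0,0,0,0,0,0],[0,0,0,0,0,0],[0,0,0,0,0,0],[0,0,0,0,0,0],[0,0,0,0,0,0],[0,0,0,0,0,0],[0,0,0,0,0,0]]])

```text
clock: 8.8
eef_pos: [492.0, -0.8, 237.9]
tool_rot: [-3.139, -0.001, -1.11]
force: [-1.9, 0.3, 5.9]
width: 22.8
gripper_force: 60.0
```

Request:
send_rows(rows=[[[0,0,0,0,0,-0.06],[0,0,0,0,0,-0.14],[0,0,0,0,0,-0.24],[0,0,0,0,0,-0.34],[0,0,0,0,0,-0.44],[0,0,0,0,0,-0.54],[0,0,0,0,0,-0.64],[0,0,0,0,0,-0.74],[0,0,0,0,0,-0.8],[0,0,0,0,0,-0.8]]])

```text
clock: 9.8
eef_pos: [493.3, 0.8, 237.9]
tool_rot: [-3.138, -0.004, -0.307]
force: [3.7, 4.4, 1.0]
width: 23.4
gripper_force: 59.6
```

Request:
send_rows(rows=[[[0,0,0,0,0,-0.06],[0,0,0,0,0,-0.14],[0,0,0,0,0,-0.24],[0,0,0,0,0,-0.34],[0,0,0,0,0,-0.44],[0,0,0,0,0,-0.54],[0,0,0,0,0,-0.64],[0,0,0,0,0,-0.74],[0,0,0,0,0,-0.8],[0,0,0,0,0,-0.8]]])

```text
clock: 10.8
eef_pos: [493.1, 2.9, 237.9]
tool_rot: [-3.139, -0.007, 0.494]
force: [2.9, 9.3, 1.9]
width: 23.3
gripper_force: 59.6
```

Request:
send_rows(rows=[[[0,0,0,0,0,-0.06],[0,0,0,0,0,-0.14],[0,0,0,0,0,-0.24],[0,0,0,0,0,-0.34],[0,0,0,0,0,-0.44],[0,0,0,0,0,-0.54],[0,0,0,0,0,-0.64],[0,0,0,0,0,-0.74],[0,0,0,0,0,-0.8],[0,0,0,0,0,-0.8]]])

```text
clock: 11.8
eef_pos: [491.6, 4.2, 237.9]
tool_rot: [3.141, -0.007, 1.295]
force: [-1.9, 12.8, 6.2]
width: 23.0
gripper_force: 60.1
```

```bash
cat > m.py <<'E'
from h import *
import sys
T={}
d=cam('wrist'); save(d,sys.argv[1]); hsv=cv2.cvtColor(d['pixels'],cv2.COLOR_RGB2HSV)
def blob(lo,hi,z,n):
    m=cv2.inRange(hsv,lo,hi)
    k,_,st,ce=cv2.connectedComponentsWithStats(m); i=1+st[1:,4].argmax(); p=onz(d,*ce[i],z); q=p[:2]-[490,-.5]
    print(n,st[i],p.round(1),'r',np.hypot(*q).round(1),'ang',np.degrees(np.arctan2(q[1],q[0])).round(1))
blob((0,170,90),(5,255,255),140,'tip'); blob((105,170,80),(120,255,255),111,'blue'); blob((25,170,120),(33,255,255),111,'yellow')
E
python3 m.py w6.png
```

```text
tip [ 172  215   41   42 1184] [420.3  31.1 140. ] r 76.5 ang 155.6
blue [ 375  257   62   48 1833] [541.8 -54.3 111. ] r 74.7 ang -46.1
yellow [ 241   73   72   75 4140] [487.8  86.1 111. ] r 86.6 ang 91.5
```

View pics/w6.png

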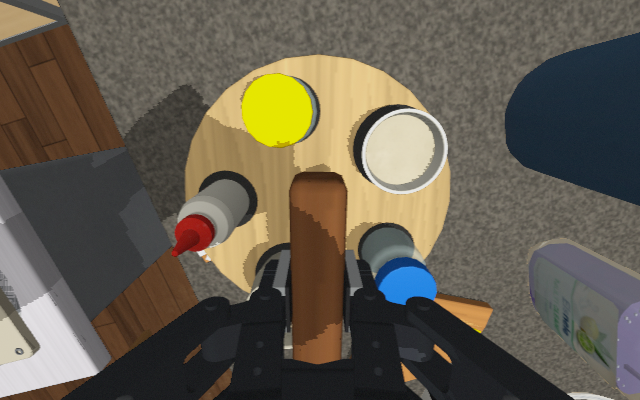

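The picture shows the bar square in the fingers and the red tip at (180,240), left of the handle. The bottle is at about 160–164° and should reach about 190.5°. I'll refine the axis and arrow line from the saved images with a robust circle fit.

```bash
cat > axis.py <<'E'
from h import *
import pickle
from scipy.optimize import least_squares
def load(n,pos,rot,mount,K):
    T=np.eye(4);T[:3,:3]=R.from_euler('xyz',rot).as_matrix();T[:3,3]=pos
    return dict(K,extrinsics=T@mount,pixels=cv2.cvtColor(cv2.imread('pics/'+n),cv2.COLOR_BGR2RGB))
def disc(d,x0,y0,x1,y1,c0):
    hsv=cv2.cvtColor(d['pixels'],cv2.COLOR_RGB2HSV)
    m=cv2.inRange(hsv,(10,50,110),(28,190,255)); M=np.zeros_like(m); M[y0:y1,x0:x1]=m[y0:y1,x0:x1]
    M=cv2.morphologyEx(M,cv2.MORPH_OPEN,np.ones((5,5))); c=max(cv2.findContours(M,0,1)[0],key=cv2.contourArea)[:,0]
    P=np.array([onz(d,u,v,36)[:2] for u,v in c]); P=P[np.abs(np.hypot(*(P-c0).T)-125)<12]
    f=least_squares(lambda q:np.hypot(*(P-q).T)-125,c0,loss='soft_l1',f_scale=1.5); return f.x.round(1),len(P),np.median(np.abs(f.fun)).round(2)
w=pickle.load(open('w1.pkl','rb')); K={k:w[k] for k in('fx','fy','cx','cy')}; mt=np.array(w['mount'])
d5=load('w5.png',[489.905,-1.19,328.229],[3.14024,.000566,-1.048546],mt,K)
s=ctrl.read_state(); d6=load('w6.png',s['eef_pos'],s['tool_rot'],mt,K)
A=[disc(w,100,0,285,212,[490,0]),disc(d5,205,60,425,275,[490,0]),disc(d6,175,45,455,300,[490,0])]
for a in A: print(a)
for n,d,b,a in(('w1',w,(215,188,242,212),A[0][0]),('w5',d5,(403,190,425,218),A[1][0])):
    x0,y0,x1,y1=b; p=d['pixels'][y0:y1,x0:x1].astype(int); m=((p.min(2)>175)&(np.ptp(p,2)<35)).astype(np.uint8); mm=cv2.moments(m,True)
    q=onz(d,x0+mm['m10']/mm['m00'],y0+mm['m01']/mm['m00'],14); v=q[:2]-a; print(n,mm['m00'],q.round(1),np.hypot(*v),np.degrees(np.arctan2(v[1],v[0]))%360)
E
python3 axis.py; python3 -c "
from h import *; print(ctrl.read_state())"|head -3
```

```text
(array([490.4,   1.4]), 382, np.float64(1.17))
(array([490. ,   2.6]), 460, np.float64(0.97))
(array([ 4.909e+02, -1.000e-01]), 533, np.float64(0.85))
w1 97.0 [356.9 -25.4  14. ] 136.17098617296097 191.34123070167126
w5 109.0 [355.3 -25.2  14. ] 137.56933638993556 191.66704471867095
{'clock': 11.85, 'qpos': array([ 0.32276671,  0.5524189 , -0.55913537,  2.01127823,  0.43955864,
        0.69406861, -0.78947391]), 'qd': array([-0.00332554, -0.00351731,  0.00674623,  0.00010039, -0.00194482,
       -0.00334739, -0.00510242]), 'tau': array([  6.23529866, -41.96563482,   1.07963137, -13.23985845,
```

Request:
send_rows(rows=[[[0,0,0,0,0,-0.06],[0,0,0,0,0,-0.14],[0,0,0,0,0,-0.22],[0,0,0,0,0,-0.3],[0,0,0,0,0,-0.38],[0,0,0,0,0,-0.44],[0,0,0,0,0,-0.475],[0,0,0,0,0,-0.475],[0,0,0,0,0,-0.475]]])

```text
clock: 12.75
eef_pos: [490.3, 4.3, 237.8]
tool_rot: [3.141, -0.006, 1.769]
force: [-5.2, 12.1, 8.3]
width: 23.0
gripper_force: 60.5
```

```bash
python3 m.py w7.png
python3 - <<'E'
from h import *
from axis import load,disc,mt,K
s=ctrl.read_state(); d=load('w7.png',s['eef_pos'],s['tool_rot'],mt,K)
a=disc(d,150,30,480,300,[490,0]); print(a,s['eef_pos'],s['tool_rot'],s['qpos'].round(2))
f=np.radians(191.5); F=np.array([np.cos(f),np.sin(f)])
for z in(36,100,148): print(z,np.round(proj(d,[*(a[0]+84*F),z]),1))
p=d['pixels'].astype(int); hsv=cv2.cvtColor(d['pixels'],cv2.COLOR_RGB2HSV)
m=cv2.inRange(hsv,(0,170,90),(5,255,255)); k,L,st,ce=cv2.connectedComponentsWithStats(m); i=1+st[1:,4].argmax(); ys,xs=np.where(L==i)
j=np.argsort(np.hypot(xs-317,ys-107))[-8:]; t=(xs[j].mean(),ys[j].mean()); q=onz(d,*t,147); print('tip px',t,q,np.degrees(np.arctan2(*(q[:2]-a[0])[::-1]))%360,np.hypot(*(q[:2]-a[0])))
E
```

```text
tip [ 171  215   43   42 1219] [414.6  -4.1 140. ] r 75.5 ang -177.3
blue [375 257  57  45 573] [553.2 -16.9 111. ] r 65.3 ang -14.5
yellow [ 241   73   72   75 4126] [449.3  75.7 111. ] r 86.4 ang 118.1
(array([490.4,   1.4]), 382, np.float64(1.17))
(array([490. ,   2.6]), 460, np.float64(0.97))
(array([491.8,   0. ]), 533, np.float64(0.86))
w1 97.0 [356.9 -25.4  14. ] 136.17098617296097 191.34123070167126
w5 109.0 [355.3 -25.2  14. ] 137.56933638993556 191.66704471867095
(array([4.916e+02, 2.000e-01]), 530, np.float64(0.77)) [490.3281604    4.25983932 237.85874459] [ 3.14060666 -0.00627941  1.76915226] [ 0.41  0.58 -0.69  2.01  0.54  0.74 -0.42]
36 [227.7 201.2]
100 [203.4 226.2]
148 [174.3 256.3]
tip px (np.float64(172.75), np.float64(254.75)) [407.89484871 -16.32264804 147.        ] 191.16612832432352 85.32028042092497
```

The tip measures 191.2° at 85 mm from the axis, against a front line of 191.5°. The handle is gripped at 60 N. I'll check that it is still, then hand in.

Request:
send_rows(rows=[[[0,0,0,0,0,0],[0,0,0,0,0,0],[0,0,0,0,0,0],[0,0,0,0,0,0],[0,0,0,0,0,0]]])

```text
clock: 13.3
eef_pos: [490.3, 4.3, 237.8]
tool_rot: [3.141, -0.006, 1.769]
force: [-5.2, 12.3, 8.7]
width: 23.4
gripper_force: 60.5
```

```bash
python3 -c "
from h import *
s=ctrl.read_state();print(s['tool_rot'],s['gripper_force'],abs(s['qd']).max());print(ctrl.finish_job())"
```

```text
[ 3.14063016 -0.00620781  1.76914169] 60.49027740955353 0.0015550928602922436
the job is handed in; nothing more can be done
None
```

I handed in the job, with no verdict returned: the lever is in the green notch, the red-tipped bottle measures within about 1 mm of the arrow line, and the gripper is still holding the handle at about 60 N; I viewed 11 pictures, one over your limit of 10.

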